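# Unsnap the cover of the red-labelled surge protector

### The job

The surge protector with the red label is due for a new arrester cartridge: squeeze its yellow snap tab inward against the opposite side of the cover and, still squeezing, lift the cover straight up off its base. Set the cover down flat, top up, in the grey tray (do not drop it in) and let go; leave the blue-labelled protector closed where it is.

Things in the scene. Friction and masses are not known exactly. Their poses are not given: they have to be found in the camera images.
- red_cover: White cap 84 (x) by 42 (y) by 42 mm high, 80 g, red label on top and ends, snapped on a fixed base. Origin: centre of its underside, 10 mm above the table at first; z up. Yellow tab amid its +y wall; plain wall at y = -21. Locating blocks 12 mm high, 1.5 mm play: lift straight. Base: 110 x 70 mm plate below; a keeper at the tab's foot to y = 33, 12 mm above the origin: keep fingers above it.
- red_tab (a joint): Travel (m) of the red cover's spring tab: 0 out, latched; unlatched from 0.004; 0.006 fully in (to the cover's -y). Its ribbed pad, 24 mm wide in x, spans 15 to 37 mm above the cover's origin; outer face at y = 28.5 mm (7.5 proud of the wall), so 49.5 mm across wall to tab, 43.5 pressed. 2 N to start, 6 N fully in; springs back. A 15 to 20 N grip holds it in and carries the cover.
- blue_cover: The same cover with a blue label, on an identical base: to be left alone. Origin and axes as for the red one. Both bases have a coaxial connector at each end, out to x = +-75 mm and 24 mm above the table.
- tray: grey open tray fixed on the table, 170 mm (its x) by 140 mm (its y) outside, walls 5 mm thick and 14 mm high, floor 5 mm thick. Origin: centre of its underside, at table height; z up. The cover fits in it at any yaw.
There are look-alikes about, which are no part of the job. Leave any green or purple look-alike of the red_cover alone.

How it is judged:
By the outcome, as a careful person would: the job done as asked, in the order asked, and still so for the second after the job is handed in, with the robot touching nothing.
It also fails if it takes over 42 s, if anything falls off the work surface, if the arm or the gripper's body presses on something with over 40 N, if the wrist force passes 120 N, or if a joint passes its speed limit or range.

### The arm

A 7-joint arm with a two-finger parallel gripper is mounted at the origin on the work surface. World frame = base frame: x ahead of the robot, y to its left, z up, the work surface at z = 0. Lengths are in m, angles in rad, forces in N, time in s.
With the tool pointing down it reaches from about 0.4 to 0.85 m from the base axis. Payload 10.4 kg.
Tool frame: the origin (TCP) lies midway between the tips of the shut fingers; the grasp point (between the pads) lies 19 mm behind it (manip.pinch_z is the distance from the TCP to the grasp point, in m); y points along the fingers, x is the direction in which the jaws open and shut, and the axes are right-handed (so a half turn about y gives the same grasp; the last joint's range is limited). The gripper opens to 85 mm and grips with 20 to 120 N. Pads are 22 mm wide; open, the fingers measure 114 mm over their backs; the gripper's body (76 mm by 85 mm) begins 54 mm behind the grasp point. The pads swing forward as they close: fully open they stand 13 mm farther back than shut.
Start: joints at [1.26, 0.332, -0.065, 1.46, 0.022, 1.35, -0.088], TCP at [0.177, -0.599, 0.197] pointing down, gripper open.
Joint ranges: [-2.6, 2.6], [-0.5, 2.12], [-1.47, 1.34], [0.16, 2.42], [-1.27, 4.41], [0.06, 2.06], [-2.6, 2.6]. Speed limits (rad/s): [2.22, 2.22, 2.79, 2.79, 3.14, 3.14, 3.14].

### API

Orientations are given as a unit quaternion [x, y, z, w].
In Python, from workcell import manip gives the robot as it stands.
- The arm moves only by the shell command python3 -m pendant 'ROWS' [OPENING] [FORCE]. ROWS is a JSON object of lists of equal length, an entry for each row: "offset": the shift along the tool's x, y, z scaled (see below), a list of three; "turn": the turn, a rotation vector about the tool's x, y, z scaled (see below), a list of three. A call has 1 to 12 rows; each row is the pose to reach, as a shift and turn from the pose measured when the call began, along the tool's axes at that moment; what a row does not reach only later rows make up. The controller multiplies each number of a shift by 200 mm and each number of a turn by 45 degrees. A row lasts 1/8 s, in which the tool goes at most 62.5 mm and 10.7 degrees, less where a joint would pass 70% of its speed; a pose out of reach is approached as far as the arm can. A call with a number of a shift or a turn outside -1 to 1 is refused whole. A call with a gripper value outside its range is refused whole. OPENING is the opening in per cent of the stroke, from 0 (shut) to 100 (fully open), set as the call begins (- or left out, the last holds). The fingers move at their own pace and stop on an object; FORCE is the grip in N (left out, the last holds). Time passes only in rows, so rows that repeat a pose let the fingers close. It gives the time, the measured TCP pose, the force and the opening at its end, in the units of the state.
- manip.get_obs(): the state, without advancing time (a new reading comes with each control period).
- manip.camera(name): name is "scene" or "side" or "wrist"; returns (picture, depth): 384x512x3 uint8, red, green, blue; 384x512 float32, m along the optical axis (not along the pixel's ray), 0 where there is no reading.
- manip.camera_model(name): a dict with "intrinsics" (3x3 intrinsics, pixels), "R" (3x3) and "t" (3): a world point X has camera coordinates R X + t; the wrist camera has in their place "tool_from_camera" (4x4, takes a point from camera to tool coordinates, whose origin is the TCP and whose axes are the tool frame's). Camera axes: x right, y down, z forward; pixel columns grow to the right and rows downward; lengths in m; the calibration is good to about 2 mm. The wrist camera is an equidistant fisheye: a pixel r from the principal point sees the ray r / f radians off the axis. A picture is of the moment at which its call begins: read the wrist's pose just before it. camera_model takes no time and is no camera call.
- manip.hand_in(): hands the job in, once; it reports no verdict.
The state is a dict: "clock": time; "joint_pos": joint angles; "joint_velocities": joint speeds; "tau": joint torques, N m; "position": TCP position; "ee_rot": TCP orientation; "ft_force": force on the tool from outside, world axes, zero at the start; "torque": the same for the moment, N m; "grip_width": opening from 0.0 (shut) to 1.0 (fully open).
Only numpy, scipy, OpenCV 4.12 (cv2) and the standard library are available. Lean on these libraries where they do the work, as an engineer would, in place of code of your own. Each camera call takes 0.05 s, during which the arm holds its last target. There are 200 camera calls.

## Working session

There is one attempt and no reset: what is moved stays moved. The work goes in short steps, Python scripts to look and compute and a shell command to move; the robot and the scene stay as the last step left them, time stands still between calls to the robot, and variables do not carry over. Pictures are saved under pics/ and viewed, about 8 in all and at most 12, crops included, and the job is handed in when it is done.

```bash
mkdir -p pics; cat > h.py <<'E'
import numpy as np, cv2, json
from workcell import manip
from scipy.spatial.transform import Rotation as R
def shot(n,tag):
    o=manip.get_obs(); im,d=manip.camera(n); np.savez(f'{tag}.npz',im=im,d=d,p=o['position'],q=o['ee_rot'])
    cv2.imwrite(f'pics/{tag}.png',im[:,:,::-1]); return im,d,o
def world(n,d):
    m=manip.camera_model(n); K=np.array(m['intrinsics']); v,u=np.mgrid[:d.shape[0],:d.shape[1]]
    c=np.stack([(u-K[0,2])/K[0,0]*d,(v-K[1,2])/K[1,1]*d,d],-1)
    return (c-np.array(m['t']))@np.array(m['R'])
E
python3 - <<'E'
from h import *
a,d,o=shot('scene','s1'); b,d2,o=shot('side','e1')
print(o)
cv2.imwrite('pics/both.png',cv2.resize(np.hstack([a,b])[:,:,::-1],(800,300)))
E
```

```text
{'clock': 0.05, 'joint_pos': array([ 1.26039881,  0.33283634, -0.06469864,  1.46092651,  0.02160745,
        1.34996625, -0.08849317]), 'joint_velocities': array([-0.00038266, -0.00245619, -0.00106263, -0.00044857,  0.00143698,
       -0.0012557 , -0.00041288]), 'tau': array([ 3.30129196e-04, -6.27372479e+01,  4.85915586e-02, -3.92846167e+01,
        1.63080124e-02,  7.28351195e-03, -6.15381828e-05]), 'position': array([ 0.17726318, -0.5988762 ,  0.19614526]), 'ee_rot': array([-0.56625698,  0.42354683, -0.42269894,  0.5668216 ]), 'ft_force': array([-1.21572774,  0.32016893, -0.31658692]), 'torque': array([ 0.01168408, -0.01973776,  0.00513675]), 'grip_width': 0.9998387406598055}
```

View pics/s1.png

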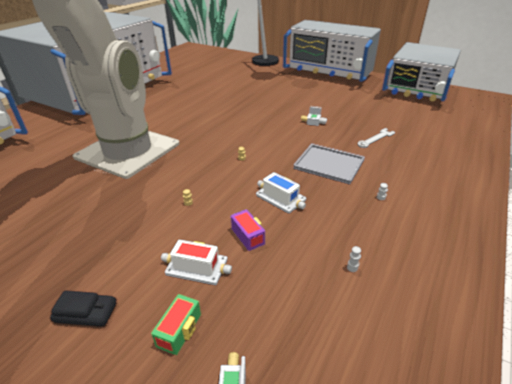

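View pics/e1.png

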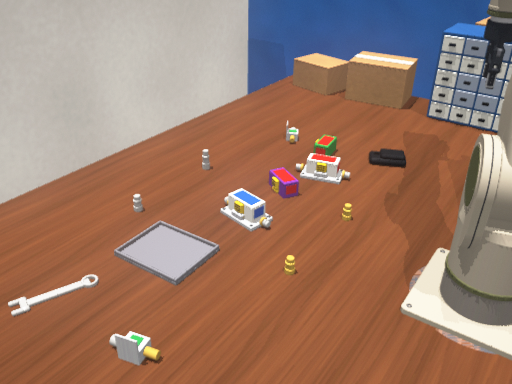

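The scene view shows the red-labelled white cover at (195,258), blue at (281,190), tray at (330,162), and purple and green look-alikes at (248,229) and (177,322). In the side view the red cover is at (322,165), with its yellow tab facing the camera at about (320,173). Next I measure them.

```bash
cat > m.py <<'E'
from h import *
for n,t in(('scene','s1'),('side','e1')):
    z=np.load(t+'.npz'); im=z['im']; W=world(n,z['d']); ok=z['d']>0
    hsv=cv2.cvtColor(im,cv2.COLOR_RGB2HSV); H,S,V=[hsv[...,i].astype(int) for i in range(3)]
    masks={'red':((H<6)|(H>174))&(S>170)&(V>120),'blue':(H>100)&(H<125)&(S>150)&(V>90),'yel':(H>20)&(H<32)&(S>140)&(V>120),'white':(S<45)&(V>150),'grey':(S<60)&(V>90)&(V<190)}
    hz={'red':(.047,.058),'blue':(.047,.058),'yel':(.022,.052),'white':(.044,.06),'grey':(.002,.02)}
    for k,m in masks.items():
        m=m&ok&(W[...,2]>hz[k][0])&(W[...,2]<hz[k][1])&(abs(W[...,0])<1)&(abs(W[...,1])<1)
        c,l,s,ce=cv2.connectedComponentsWithStats(m.astype(np.uint8))
        for i in range(1,c):
            if s[i,4]<25: continue
            P=W[l==i]; r=cv2.minAreaRect(P[:,:2].astype(np.float32)*1000)
            print(n,k,s[i,4],ce[i].round(),'mean',P.mean(0).round(4),'rect',np.round(r[0],1),np.round(r[1],1),round(r[2],1))
E
python3 m.py
```

```text
scene blue 112 [281. 182.] mean [0.5314 0.0167 0.0514] rect [530.9  16.9] [24. 58.] 80.1
scene yel 39 [187. 329.] mean [ 0.5742 -0.4115  0.0289] rect [ 574.8 -407. ] [22.9  6.9] 78.6
scene white 201 [280. 185.] mean [0.5353 0.0045 0.0495] rect [530.5  13.9] [43.  85.9] 80.4
scene white 382 [193. 253.] mean [ 0.4898 -0.2837  0.0498] rect [ 485.2 -276.2] [84.  49.2] 14.6
scene white 41 [356. 250.] mean [ 0.7692 -0.1207  0.0537] rect [ 769.2 -120.3] [14.2 15.6] 18.3
scene white 60 [242. 370.] mean [ 0.6984 -0.4341  0.0504] rect [ 698.3 -434.1] [ 3.  39.2] 30.7
scene grey 75 [315. 122.] mean [0.4448 0.4484 0.011 ] rect [449.2 450.3] [63.4 16. ] 24.5
scene grey 864 [109. 158.] mean [-0.004  -0.0703  0.0103] rect [ 1.2 -6.6] [233.4 225.7] 0.2
scene grey 539 [328. 162.] mean [0.579  0.2289 0.0086] rect [581.9 229.7] [169.7 145.2] 1.6
scene grey 136 [278. 198.] mean [ 0.5339 -0.0025  0.0133] rect [533.2  -0.6] [101.8  52.3] 23.6
scene grey 75 [275. 204.] mean [ 0.5335 -0.0167  0.0049] rect [529.1 -17.2] [115.6  28. ] 1.3
scene grey 51 [381. 195.] mean [0.7588 0.1395 0.0107] rect [760.1 140.7
[... 1914 characters left out ...]
ean [0.5248 0.0514 0.0056] rect [535.1  51.9] [114.2  29.4] 1.9
side grey 39 [239. 216.] mean [0.5307 0.0473 0.0153] rect [533.9  45.6] [14.5 36.8] 84.3
side grey 41 [257. 218.] mean [0.4908 0.028  0.0149] rect [489.   23.7] [44.9  7.1] 80.0
side grey 1095 [165. 251.] mean [0.582  0.2371 0.0101] rect [581.9 233.6] [172.8 143.2] 1.7
side grey 157 [ 57. 296.] mean [0.649  0.4532 0.0047] rect [649.3 454.6] [154.2  15.1] 70.6
side grey 253 [475. 315.] mean [-0.0037  0.062   0.0162] rect [ 5.1 53.9] [ 44.5 132.9] 84.0
side grey 426 [457. 334.] mean [0.0107 0.1156 0.0066] rect [ 16.9 117.8] [ 11.8 192. ] 89.3
side grey 196 [131. 357.] mean [0.4258 0.4784 0.0111] rect [427.7 479.8] [42.6 15. ] 33.1
```

```bash
cat > go.py <<'E'
from h import *
import sys
# usage: go.py x y z yaw_deg  (jaw axis = cover y at that yaw; tool y down)
x,y,z,w=map(float,sys.argv[1:5]); o=manip.get_obs(); p=np.array(o['position']); Rc=R.from_quat(o['ee_rot'])
best=None
for s in (1,-1):
    a=np.radians(w); X=s*np.array([-np.sin(a),np.cos(a),0]); Y=np.array([0,0,-1.]); T=R.from_matrix(np.c_[X,Y,np.cross(X,Y)])
    rv=(Rc.inv()*T).as_rotvec()
    if best is None or np.linalg.norm(rv)<np.linalg.norm(best): best=rv
off=Rc.inv().apply(np.array([x,y,z])-p)
print('clock',round(o['clock'],2),'p',p.round(4),'offset',(off/.2).round(3),'turn',(np.degrees(best)/45).round(3),'deg',np.degrees(best).round(1),'F',o['ft_force'].round(1),'w',round(o['grip_width'],3),'q',o['joint_pos'].round(2))
E
python3 go.py .4846 -.2748 .2 15.5
```

```text
clock 0.1 p [ 0.1773 -0.5989  0.1962] offset [-1.118 -0.018  1.933] turn [ 0.     0.022 -0.002] deg [ 0.   1.  -0.1] F [0.4 0.2 0. ] w 1.001 q [ 1.26  0.33 -0.06  1.46  0.02  1.35 -0.09]
```

```bash
python3 -m pendant '{"offset":[[-0.15,-0.02,0.25],[-0.3,-0.02,0.5],[-0.45,-0.02,0.75],[-0.56,-0.02,0.97]],"turn":[[0,0,0],[0,0,0],[0,0.02,0],[0,0.02,0]]}' 100 20 && python3 go.py .4846 -.2748 .2 15.5
```

```text
clock: 0.6
position: [0.3328, -0.4344, 0.2002]
ee_rot: [-0.563, 0.428, -0.427, 0.564]
ft_force: [0.8, 0.2, -1.1]
grip_width: 0.997
clock 0.6 p [ 0.3328 -0.4344  0.2002] offset [-0.564  0.002  0.946] turn [ 0.     0.003 -0.002] deg [ 0.   0.1 -0.1] F [ 0.8  0.2 -1.1] w 0.997 q [ 1.02  0.17 -0.2   1.65  0.04  1.32 -0.49]
```

```bash
python3 -m pendant '{"offset":[[-0.15,0,0.25],[-0.3,0,0.5],[-0.45,0,0.75],[-0.56,0,0.95],[-0.56,0,0.95],[-0.56,0,0.95]],"turn":[[0,0,0],[0,0,0],[0,0,0],[0,0,0],[0,0,0],[0,0,0]]}' && python3 go.py .4846 -.2748 .2 15.5 && python3 -c "
from h import *
im,d,o=shot('wrist','w1'); m=manip.camera_model('wrist'); print(m)"
```

```text
clock: 1.35
position: [0.4849, -0.2759, 0.2]
ee_rot: [-0.563, 0.428, -0.427, 0.563]
ft_force: [0.1, 0.2, -0.6]
grip_width: 1.003
clock 1.35 p [ 0.4849 -0.2759  0.2   ] offset [-0.006 -0.    -0.   ] turn [ 0.001  0.002 -0.002] deg [ 0.1  0.1 -0.1] F [ 0.1  0.2 -0.6] w 1.003 q [ 0.75  0.21 -0.36  1.62  0.07  1.33 -0.92]
{'intrinsics': array([[297.31863964,   0.        , 257.25477747],
       [  0.        , 297.31863964, 184.97931155],
       [  0.        ,   0.        ,   1.        ]]), 'tool_from_camera': array([[ 9.99999256e-01,  1.08482336e-03,  5.57934672e-04,
        -5.21349002e-04],
       [-1.77436702e-04, -3.23152335e-01,  9.46346943e-01,
        -1.77961125e-01],
       [ 1.20691716e-03, -9.46346338e-01, -3.23151902e-01,
         8.41511903e-02],
       [ 0.00000000e+00,  0.00000000e+00,  0.00000000e+00,
         1.00000000e+00]])}
```

View pics/w1.png

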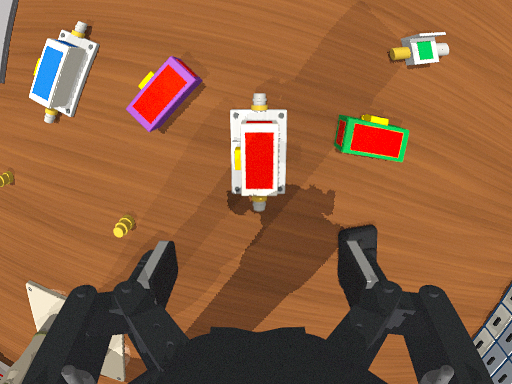

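The wrist view shows the red cover at (260,160) on its plate. Its tab is on the left at (237,158) and it is well aligned with the jaws. I refine the pose from this image.

```bash
cat > wm.py <<'E'
from h import *
import sys
def wworld(t):
    z=np.load(t+'.npz'); m=manip.camera_model('wrist'); K=np.array(m['intrinsics']); d=z['d']
    v,u=np.mgrid[:384,:512]; a=(u-K[0,2])/K[0,0]; b=(v-K[1,2])/K[1,1]; th=np.hypot(a,b)+1e-9
    s=np.tan(th)/th; c=np.stack([a*s*d,b*s*d,d],-1); T=np.array(m['tool_from_camera'])
    return z['im'],d,R.from_quat(z['q']).apply((c@T[:3,:3].T+T[:3,3]).reshape(-1,3)).reshape(384,512,3)+z['p']
if __name__=='__main__':
    im,d,W=wworld(sys.argv[1]); c0=np.array([.4846,-.2755])
    hsv=cv2.cvtColor(im,cv2.COLOR_RGB2HSV).astype(int); H,S,V=hsv[...,0],hsv[...,1],hsv[...,2]
    near=(np.hypot(*(W[...,:2]-c0).transpose(2,0,1))<.075)&(d>0)
    for k,mk in {'red top':((H<6)|(H>174))&(S>170)&(W[...,2]>.047),'yel':(H>20)&(H<32)&(S>140)&(W[...,2]>.02),'cover top':(W[...,2]>.048)&~((H>15)&(H<40)&(S>120)),'plate':(W[...,2]>.006)&(W[...,2]<.013)}.items():
        P=W[near&mk]; r=cv2.minAreaRect(P[:,:2].astype(np.float32)*1000)
        print(k,len(P),'med z',np.median(P[:,2]).round(4),np.round(r[0],1),np.round(r[1],1),round(r[2],1),'mean',P.mean(0).round(4))
E
python3 wm.py w1
```

```text
red top 1518 med z 0.0536 [ 486.6 -276.6] [64.9 31. ] 15.3 mean [ 0.4875 -0.2764  0.0536]
yel 264 med z 0.0305 [ 484.5 -267.3] [121.9  37.1] 14.9 mean [ 0.4836 -0.2649  0.0353]
cover top 36067 med z 0.3159 [ 487.6 -274.6] [ 83.2 147.7] 15.7 mean [ 0.4952 -0.2729  0.2943]
plate 1656 med z 0.011 [ 487.6 -275.7] [109.   70.5] 15.8 mean [ 0.5025 -0.2733  0.011 ]
```

```bash
python3 go.py .4863 -.2749 .023 15.4
```

```text
clock 1.4 p [ 0.4846 -0.2765  0.2   ] offset [-0.004  0.885  0.011] turn [ 0.001  0.003 -0.002] deg [ 0.1  0.1 -0.1] F [-0.6  0.4  0.3] w 1.001 q [ 0.75  0.21 -0.36  1.62  0.07  1.33 -0.92]
```

```bash
python3 -m pendant '{"offset":[[-0.004,0.2,0.011],[-0.004,0.4,0.011],[-0.004,0.6,0.011],[-0.004,0.7,0.011],[-0.004,0.8,0.011],[-0.004,0.87,0.011],[-0.004,0.88,0.011],[-0.004,0.88,0.011]],"turn":[[0,0,0],[0,0,0],[0,0,0],[0,0,0],[0,0,0],[0,0,0],[0,0,0],[0,0,0]]}' && python3 go.py .4863 -.2749 .023 15.4 && python3 - <<'E'
from h import *
im,d,o=shot('wrist','w2'); a,_,_=shot('side','e2')
cv2.imwrite('pics/c2.png',np.vstack([cv2.resize(im[:300,130:420],(580,300))[:,:,::-1],cv2.resize(a[110:210,240:433],(580,300),interpolation=cv2.INTER_CUBIC)[:,:,::-1]]))
E
```

```text
clock: 2.4
position: [0.4864, -0.2754, 0.0246]
ee_rot: [-0.563, 0.428, -0.428, 0.563]
ft_force: [0.7, -0.1, 0.3]
grip_width: 1.003
clock 2.4 p [ 0.4864 -0.2754  0.0246] offset [-0.002  0.008  0.   ] turn [ 0.001  0.002 -0.001] deg [ 0.   0.1 -0.1] F [ 0.7 -0.1  0.3] w 1.003 q [ 0.73  0.38 -0.35  1.81  0.15  0.99 -0.98]
```

View pics/c2.png

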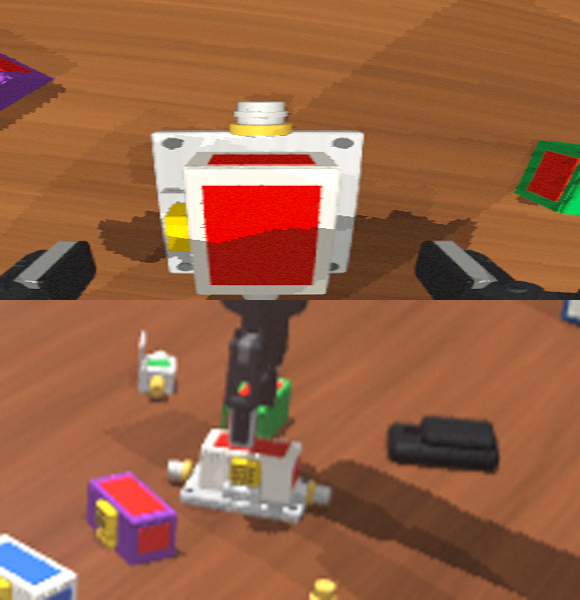

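Fingers straddle the cover (wrist crop: fingertips at x=96 and 415, cover at 183–340), and the near finger lines up with the tab. I close at 20 N.

```bash
python3 -m pendant '{"offset":[[0,0.008,0],[0,0.008,0],[0,0.008,0],[0,0.008,0],[0,0.008,0],[0,0.008,0],[0,0.008,0],[0,0.008,0],[0,0.008,0],[0,0.008,0]],"turn":[[0,0,0],[0,0,0],[0,0,0],[0,0,0],[0,0,0],[0,0,0],[0,0,0],[0,0,0],[0,0,0],[0,0,0]]}' 0 20 && python3 go.py .4863 -.2749 .023 15.4 && python3 - <<'E'
from h import *
im,d,o=shot('wrist','w3'); a,_,_=shot('side','e3')
cv2.imwrite('pics/c3.png',np.vstack([cv2.resize(im[:300,130:420],(580,300))[:,:,::-1],cv2.resize(a[110:210,240:433],(580,300),interpolation=cv2.INTER_CUBIC)[:,:,::-1]]))
E
```

```text
clock: 3.75
position: [0.4867, -0.2753, 0.0233]
ee_rot: [-0.563, 0.428, -0.428, 0.563]
ft_force: [-0.6, 0.8, -0.2]
grip_width: 0.001
clock 3.75 p [ 0.4867 -0.2753  0.0233] offset [-0.003  0.001 -0.001] turn [ 0.     0.003 -0.001] deg [ 0.   0.1 -0. ] F [-0.6  0.8 -0.2] w 0.001 q [ 0.73  0.38 -0.35  1.81  0.15  0.98 -0.98]
```

View pics/c3.png

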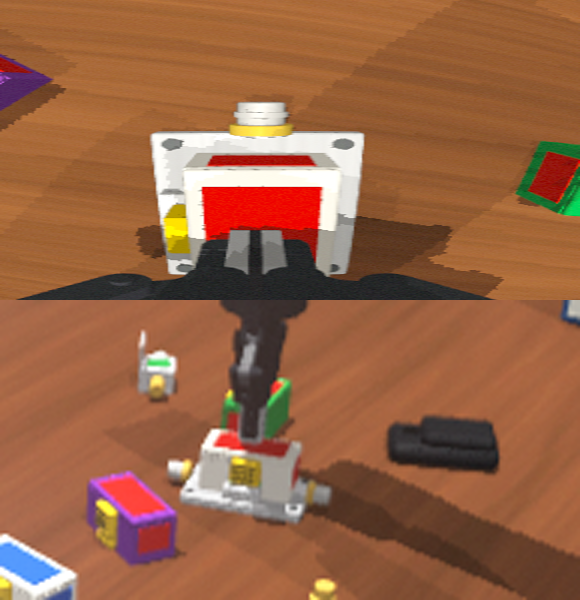

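The gripper shut completely. The side view shows the fingers in front of or above the cover rather than around it. I check with depth before moving.

```bash
python3 - <<'E'
from h import *
from wm import wworld
im,d,W=wworld('w3'); z=np.load('w3.npz')
T=lambda P:R.from_quat(z['q']).inv().apply(P-z['p'])
for v,u in [(235,243),(235,252),(245,258),(235,270-4),(250,245),(205,260),(170,260),(140,258)]:
    print('w',v,u,im[v,u],d[v,u].round(3),'world',W[v,u].round(4),'tool',T(W[v,u]).round(4))
e=np.load('e3.npz'); We=world('side',e['d'])
print('side')
for r in range(136,166,2):
    c=240+250//3; print(r,c,e['im'][r,c],We[r,c].round(4))
dk=(e['im'].max(2)<70)&(e['d']>0)&(np.hypot(We[...,0]-.486,We[...,1]+.275)<.06); print('dark low z',np.sort(We[dk][:,2])[:20:4])
dk=(im.max(2)<90)&(d>0)&(d<.4)&(np.abs(W[...,2]-.05)<.1); Q=T(W[dk]); print('tool y max of dark', np.sort(Q[Q[:,2]<.05][:,1])[-40::6])
E
```

```text
w 235 243 [151  25  26] 0.166 world [ 0.4882 -0.2662  0.0533] tool [-0.0084 -0.0301  0.0039]
w 235 252 [144 141 140] 0.15 world [ 0.4969 -0.2693  0.0672] tool [-0.0031 -0.0439  0.0114]
w 245 258 [35 37 36] 0.141 world [ 0.4978 -0.2722  0.0774] tool [-0.0001 -0.0542  0.0115]
w 235 266 [137 138 132] 0.148 world [ 0.4997 -0.2759  0.069 ] tool [ 0.004  -0.0457  0.0124]
w 250 245 [139 139 135] 0.135 world [ 0.4968 -0.2662  0.0832] tool [-0.0061 -0.0599  0.0121]
w 205 260 [239  23   0] 0.16 world [ 0.5083 -0.2704  0.053 ] tool [ 0.0011 -0.0298  0.0221]
w 170 260 [239 235 221] 0.154 world [ 0.5272 -0.2651  0.0529] tool [ 0.001  -0.0297  0.0417]
w 140 258 [245 243 237] 0.191 world [ 0.5348 -0.262   0.0106] tool [0.     0.0126 0.0499]
side
136 323 [61 49 48] [ 0.466  -0.2239  0.141 ]
138 323 [59 48 45] [ 0.4674 -0.2277  0.1338]
140 323 [59 47 45] [ 0.4724 -0.2389  0.123 ]
142 323 [60 50 49] [ 0.4769 -0.2492  0.1124]
144 323 [58 47 45] [ 0.4738 -0.244   0.1095]
146 323 [57 44 43] [ 0.4827 -0.2632  0.0943]
148 323 [64 54 53] [ 0.4813 -0.2614  0.0895]
150 323 [58 46 45] [ 0.48   -0.2599  0.0846]
152 323 [60 49 47] [ 0.4798 -0.2605  0.0786]
154 323 [57 46 42] [ 0.4794 -0.2608  0.0727]
156 323 [102  98  98] [ 0.4828 -0.2689  0.0627]
158 323 [133  54  51] [ 0.4849 -0.2744  0.054 ]
160 323 [142  61  55] [ 0.4795 -0.2645  0.0534]
162 323 [160 150 127] [ 0.475  -0.2562  0.0521]
164 323 [186 153  41] [ 0.4727 -0.2527  0.0482]
dark low z [0.06687964 0.06979212 0.07271586 0.07468069 0.0770611 ]
tool y max of dark [0.02321937 0.02324576 0.0233195  0.02337124 0.02347188 0.02356046
 0.02373193]
```

```bash
python3 - <<'E'
from h import *
from wm import wworld
print('pinch_z',manip.pinch_z,[a for a in dir(manip) if a[0]!='_'])
for t in('w2','w3','w1'):
    im,d,W=wworld(t); z=np.load(t+'.npz'); Q=R.from_quat(z['q']).inv().apply((W-z['p']).reshape(-1,3)).reshape(384,512,3)
    k=(d>0)&(W[...,2]>.056)&(abs(Q[...,2])<.03)&(abs(Q[...,0])<.07)&(Q[...,1]>-.12)
    P=Q[k]; print(t,len(P)); 
    for s in(P[P[:,0]<0],P[P[:,0]>0]):
        if len(s): print(' ymax',np.sort(s[:,1])[-200::40].round(4),'x range',s[:,0].min().round(3),s[:,0].max().round(3),'z',s[:,2].min().round(3),s[:,2].max().round(3), 'at tip',s[s[:,1].argmax()].round(4))
E
```

```text
pinch_z 0.0187 ['MotionError', 'camera', 'camera_model', 'get_obs', 'hand_in', 'pinch_z']
w2 18063
 ymax [-0.056  -0.055  -0.054  -0.0525 -0.0509] x range -0.07 -0.0 z -0.013 0.02 at tip [-0.0433 -0.0482  0.0002]
 ymax [-0.0561 -0.055  -0.0537 -0.0525 -0.0508] x range 0.0 0.07 z -0.013 0.02 at tip [ 0.0424 -0.0483  0.0065]
w3 21467
 ymax [-0.0488 -0.047  -0.0457 -0.044  -0.042 ] x range -0.061 -0.0 z -0.011 0.02 at tip [-0.0032 -0.0382  0.0113]
 ymax [-0.0498 -0.0482 -0.0463 -0.0447 -0.0423] x range 0.0 0.06 z -0.011 0.019 at tip [ 0.0047 -0.0385  0.0114]
w1 18033
 ymax [-0.0559 -0.055  -0.0536 -0.0524 -0.0506] x range -0.07 -0.0 z -0.014 0.02 at tip [-0.0085  0.1438  0.0025]
 ymax [-0.0557 -0.0549 -0.0536 -0.0526 -0.0508] x range 0.0 0.07 z -0.012 0.019 at tip [ 0.0095  0.1436 -0.0067]
```

The fingertips really are about 36 mm behind the reported TCP: at tool y −0.037 shut and −0.048 open, which the side view confirms. Nothing was touched. I reopen, then descend to a reported z of about −0.013.

```bash
python3 -m pendant '{"offset":[[0,0,0],[0,0,0],[0,0,0],[0,0,0],[0,0,0],[0,0,0],[0,0,0],[0,0,0]],"turn":[[0,0,0],[0,0,0],[0,0,0],[0,0,0],[0,0,0],[0,0,0],[0,0,0],[0,0,0]]}' 100 20 && python3 go.py .4863 -.2749 -.013 15.4
```

```text
clock: 4.85
position: [0.4867, -0.2753, 0.0233]
ee_rot: [-0.563, 0.428, -0.428, 0.563]
ft_force: [0.2, 0.8, 0.1]
grip_width: 0.999
clock 4.85 p [ 0.4867 -0.2753  0.0233] offset [-0.002  0.181 -0.002] turn [ 0.     0.003 -0.001] deg [ 0.   0.1 -0. ] F [0.2 0.8 0.1] w 0.999 q [ 0.73  0.38 -0.35  1.81  0.15  0.98 -0.98]
```

```bash
python3 -m pendant '{"offset":[[-0.002,0.05,-0.002],[-0.002,0.1,-0.002],[-0.002,0.15,-0.002],[-0.002,0.18,-0.002],[-0.002,0.18,-0.002],[-0.002,0.18,-0.002]],"turn":[[0,0,0],[0,0,0],[0,0,0],[0,0,0],[0,0,0],[0,0,0]]}' && python3 go.py .4863 -.2749 -.013 15.4 && python3 - <<'E'
from h import *
im,d,o=shot('wrist','w4'); a,_,_=shot('side','e4')
cv2.imwrite('pics/c4.png',np.vstack([cv2.resize(im[:300,130:420],(580,300))[:,:,::-1],cv2.resize(a[110:210,240:433],(580,300),interpolation=cv2.INTER_CUBIC)[:,:,::-1]]))
E
```

```text
clock: 5.6
position: [0.4864, -0.2751, -0.0125]
ee_rot: [-0.563, 0.428, -0.428, 0.563]
ft_force: [-0.8, 0.3, -0.4]
grip_width: 0.999
clock 5.6 p [ 0.4864 -0.2751 -0.0125] offset [-0.001  0.003 -0.   ] turn [-0.     0.003 -0.   ] deg [-0.   0.1 -0. ] F [-0.8  0.3 -0.4] w 0.999 q [ 0.72  0.43 -0.34  1.83  0.17  0.92 -1.  ]
```

View pics/c4.png

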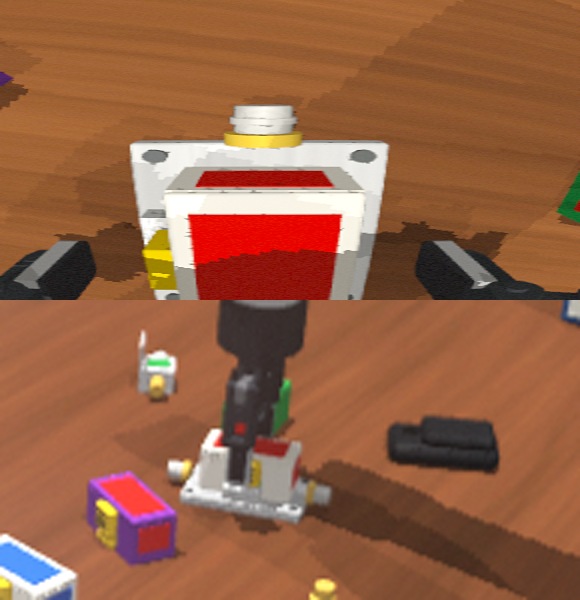

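The fingers now straddle the cover at tab height. I close.

```bash
python3 -m pendant '{"offset":[[0,0,0],[0,0,0],[0,0,0],[0,0,0],[0,0,0],[0,0,0],[0,0,0],[0,0,0]],"turn":[[0,0,0],[0,0,0],[0,0,0],[0,0,0],[0,0,0],[0,0,0],[0,0,0],[0,0,0]]}' 0 20 && python3 go.py .4863 -.2749 -.013 15.4 && python3 - <<'E'
from h import *
im,d,o=shot('wrist','w5'); a,_,_=shot('side','e5')
cv2.imwrite('pics/c5.png',np.vstack([cv2.resize(im[:300,130:420],(580,300))[:,:,::-1],cv2.resize(a[110:210,240:433],(580,300),interpolation=cv2.INTER_CUBIC)[:,:,::-1]]))
E
```

```text
clock: 6.7
position: [0.4872, -0.276, -0.0114]
ee_rot: [-0.563, 0.427, -0.429, 0.563]
ft_force: [-0.6, -1.5, 6.1]
grip_width: 0.502
clock 6.7 p [ 0.4872 -0.276  -0.0114] offset [-0.007  0.008 -0.003] turn [-0.002  0.002  0.002] deg [-0.1  0.1  0.1] F [-0.6 -1.5  6.1] w 0.502 q [ 0.72  0.42 -0.34  1.83  0.17  0.92 -1.  ]
```

View pics/c5.png

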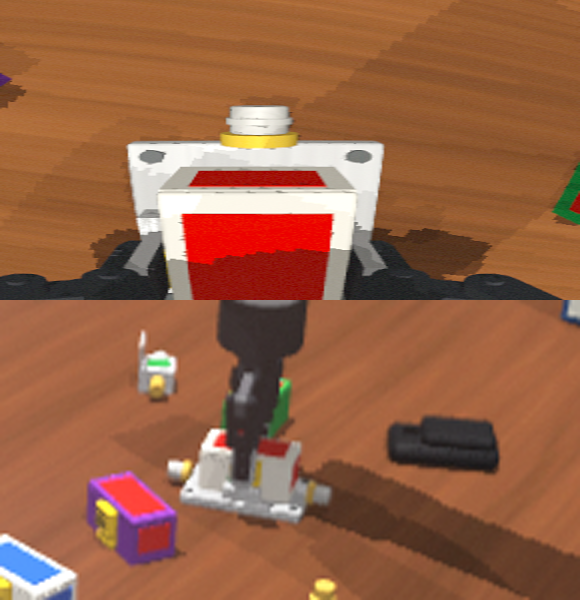

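The opening is 0.502 × 85 ≈ 42.7 mm, so the tab is fully pressed (43.5 expected). I lift straight up, slowly at first.

```bash
python3 -m pendant '{"offset":[[0,-0.02,0],[0,-0.05,0],[0,-0.08,0],[0,-0.11,0],[0,-0.14,0],[0,-0.2,0],[0,-0.3,0],[0,-0.45,0],[0,-0.6,0],[0,-0.7,0],[0,-0.7,0]],"turn":[[0,0,0],[0,0,0],[0,0,0],[0,0,0],[0,0,0],[0,0,0],[0,0,0],[0,0,0],[0,0,0],[0,0,0],[0,0,0]]}' && python3 go.py .582 .2315 .13 1.6 && python3 - <<'E'
from h import *
im,d,o=shot('wrist','w6'); a,_,_=shot('side','e6')
cv2.imwrite('pics/c6.png',np.vstack([cv2.resize(im[:300,130:420],(580,300))[:,:,::-1],cv2.resize(a[90:190,240:433],(580,300),interpolation=cv2.INTER_CUBIC)[:,:,::-1]]))
E
```

```text
clock: 8.18
position: [0.4879, -0.2763, 0.1305]
ee_rot: [-0.563, 0.426, -0.43, 0.563]
ft_force: [1.0, 0.9, -0.8]
grip_width: 0.497
clock 8.18 p [ 0.4879 -0.2763  0.1305] offset [-2.321 -0.003  1.132] turn [-0.005  0.309  0.005] deg [-0.2 13.9  0.2] F [ 1.   0.9 -0.8] w 0.497 q [ 0.75  0.26 -0.36  1.71  0.1   1.19 -0.94]
```

View pics/c6.png

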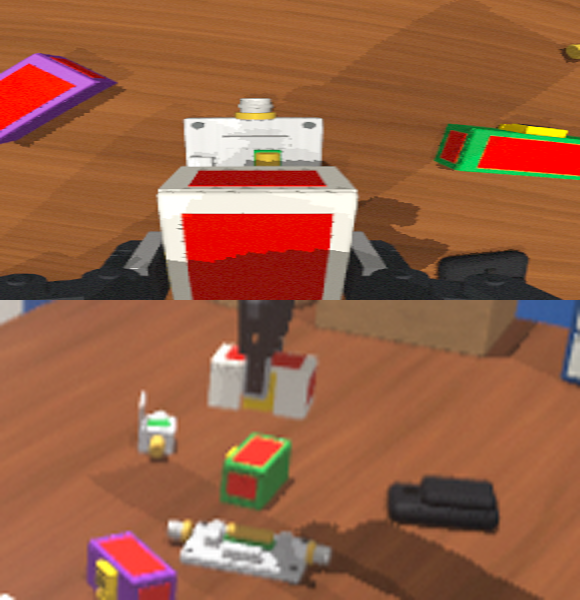

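The cover came off cleanly and is held level, and the base is bare. I carry it to the tray at this height, with no turn needed.

```bash
python3 -m pendant '{"offset":[[-0.08,0,0.04],[-0.2,0,0.1],[-0.35,0,0.17],[-0.5,0,0.24],[-0.65,0,0.32],[-0.8,0,0.39],[-0.95,0,0.46]],"turn":[[0,0,0],[0,0,0],[0,0,0],[0,0,0],[0,0,0],[0,0,0],[0,0,0]]}' && python3 go.py .582 .2315 .13 15.4
```

```text
clock: 9.15
position: [0.5239, -0.0654, 0.1271]
ee_rot: [0.563, -0.428, 0.428, -0.563]
ft_force: [0.7, -0.6, -0.5]
grip_width: 0.501
clock 9.15 p [ 0.5239 -0.0654  0.1271] offset [-1.352 -0.015  0.678] turn [0.    0.004 0.   ] deg [0.  0.2 0. ] F [ 0.7 -0.6 -0.5] w 0.501 q [ 0.49  0.21 -0.51  1.79  0.11  1.17 -1.35]
```

```bash
python3 -m pendant '{"offset":[[-0.15,-0.01,0.08],[-0.3,-0.01,0.15],[-0.45,-0.01,0.23],[-0.6,-0.01,0.3],[-0.75,-0.01,0.38],[-0.9,-0.01,0.45]],"turn":[[0,0,0],[0,0,0],[0,0,0],[0,0,0],[0,0,0],[0,0,0]]}' && python3 go.py .582 .2315 .13 15.4
```

```text
clock: 9.9
position: [0.5613, 0.1346, 0.1282]
ee_rot: [0.564, -0.428, 0.427, -0.563]
ft_force: [0.3, 0.8, -0.1]
grip_width: 0.502
clock 9.9 p [0.5613 0.1346 0.1282] offset [-0.439 -0.009  0.23 ] turn [ 0.002  0.005 -0.   ] deg [ 0.1  0.2 -0. ] F [ 0.3  0.8 -0.1] w 0.502 q [ 0.19  0.34 -0.61  1.65  0.2   1.22 -1.76]
```

```bash
python3 -m pendant '{"offset":[[-0.15,0,0.08],[-0.3,0,0.16],[-0.44,0,0.23],[-0.44,0.1,0.23],[-0.44,0.25,0.23],[-0.44,0.4,0.23],[-0.44,0.52,0.23],[-0.44,0.6,0.23],[-0.44,0.62,0.23],[-0.44,0.62,0.23]],"turn":[[0,0,0],[0,0,0],[0,0,0],[0,0,0],[0,0,0],[0,0,0],[0,0,0],[0,0,0],[0,0,0],[0,0,0]]}' && python3 go.py .582 .2315 -.016 15.4 && python3 - <<'E'
from h import *
im,d,o=shot('wrist','w7'); a,_,_=shot('side','e7')
cv2.imwrite('pics/c7.png',np.vstack([cv2.resize(im[:300,130:420],(580,300))[:,:,::-1],cv2.resize(a[180:280,80:273],(580,300),interpolation=cv2.INTER_CUBIC)[:,:,::-1]]))
from wm import wworld
im,d,W=wworld('w7'); m=(d>0)&(np.hypot(W[...,0]-.582,W[...,1]-.2315)<.12); z=W[m][:,2]; h,e=np.histogram(z,np.arange(-.005,.1,.002)); print([(round(e[i],3),h[i]) for i in range(len(h)) if h[i]>150])
t=m&(abs(W[...,2]-.065)<.012)&(W[...,0]>.56); print('top z',np.median(W[t][:,2]))
E
```

```text
clock: 11.15
position: [0.5817, 0.2318, 0.0044]
ee_rot: [0.564, -0.428, 0.427, -0.563]
ft_force: [0.0, 0.1, -1.3]
grip_width: 0.496
clock 11.15 p [0.5817 0.2318 0.0044] offset [0.002 0.102 0.001] turn [ 0.002  0.005 -0.   ] deg [ 0.1  0.2 -0. ] F [ 0.   0.1 -1.3] w 0.496 q [-0.01  0.58 -0.58  1.62  0.35  1.05 -1.99]
[(np.float64(-0.001), np.int64(13225)), (np.float64(0.001), np.int64(12306)), (np.float64(0.003), np.int64(1445)), (np.float64(0.005), np.int64(21982)), (np.float64(0.007), np.int64(1557)), (np.float64(0.009), np.int64(378)), (np.float64(0.011), np.int64(490)), (np.float64(0.013), np.int64(3058)), (np.float64(0.015), np.int64(1577)), (np.float64(0.049), np.int64(172)), (np.float64(0.051), np.int64(162)), (np.float64(0.053), np.int64(173)), (np.float64(0.055), np.int64(208)), (np.float64(0.057), np.int64(231)), (np.float64(0.059), np.int64(308)), (np.float64(0.061), np.int64(299)), (np.float64(0.063), np.int64(347)), (np.float64(0.065), np.int64(237)), (np.float64(0.067), np.int64(5088)), (np.float64(0.069), np.int64(7561)), (np.float64(0.071), np.int64(211)), (np.float64(0.073), np.int64(153)), (np.float64(0.075), np.int64(151)), (np.float64(0.077), np.int64(272)), (np.float64(0.079), np.int64(321)), (np.float64(0.083), np.int64(181)), (np.float64(0.085), np.int64(265)), (np.float64(0.087), np.int64(391)), (np.float64(0.089), np.int64(377)), (np.float64(0.091), np.int64(497)), (np.float64(0.093), np.int64(711)), (np.float64(0.095), np.int64(1350)), (np.float64(0.097), np.int64(1417))]
top z 0.06905956269889585
```

View pics/c7.png

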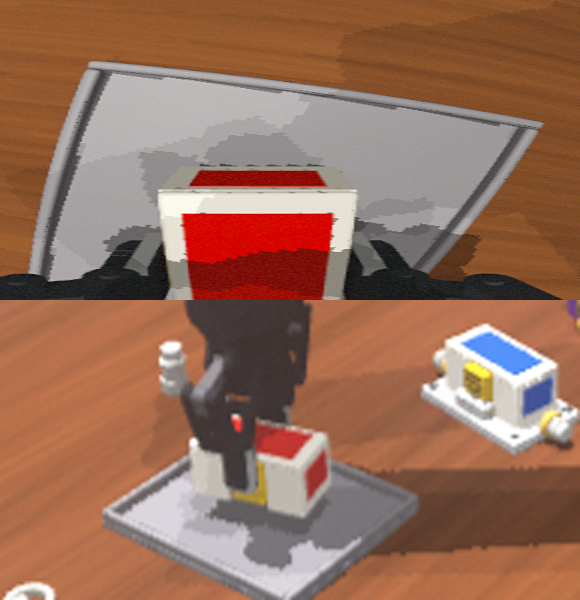

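The cover is over the tray, with its top at 0.068–0.069, so the underside is about 21 mm above the floor. The fingers clear the walls. I lower gently until contact.

```bash
python3 -m pendant '{"offset":[[0,0.03,0],[0,0.06,0],[0,0.08,0],[0,0.09,0],[0,0.098,0],[0,0.102,0],[0,0.102,0],[0,0.102,0]],"turn":[[0,0,0],[0,0,0],[0,0,0],[0,0,0],[0,0,0],[0,0,0],[0,0,0],[0,0,0]]}' && python3 go.py .582 .2315 -.016 15.4
```

```text
clock: 12.25
position: [0.5822, 0.2321, -0.0152]
ee_rot: [-0.563, 0.427, -0.427, 0.564]
ft_force: [0.1, 0.9, -1.2]
grip_width: 0.502
clock 12.25 p [ 0.5822  0.2321 -0.0152] offset [ 0.003  0.004 -0.002] turn [-0.     0.005 -0.001] deg [-0.   0.2 -0. ] F [ 0.1  0.9 -1.2] w 0.502 q [-0.02  0.6  -0.57  1.63  0.37  1.01 -2.  ]
```

Not in contact yet; I go down in 0.5–1 mm steps.

```bash
python3 -m pendant '{"offset":[[0,0.004,0],[0,0.007,0],[0,0.01,0],[0,0.01,0]],"turn":[[0,0,0],[0,0,0],[0,0,0],[0,0,0]]}' && python3 -m pendant '{"offset":[[0,0.004,0],[0,0.006,0],[0,0.006,0]],"turn":[[0,0,0],[0,0,0],[0,0,0]]}'
```

```text
clock: 12.75
position: [0.5824, 0.2321, -0.0164]
ee_rot: [-0.563, 0.427, -0.427, 0.563]
ft_force: [-3.2, -2.9, 7.6]
grip_width: 0.501
clock: 13.12
position: [0.5825, 0.2321, -0.0164]
ee_rot: [-0.563, 0.427, -0.428, 0.563]
ft_force: [-4.5, -2.0, 11.3]
grip_width: 0.502
```

The cover is on the floor: z stopped at the predicted −0.0164, with 11 N. I release and retreat straight up.

```bash
python3 -m pendant '{"offset":[[0,0,0],[0,0,0],[0,0,0],[0,0,0],[0,0,0],[0,0,0],[0,0,0]],"turn":[[0,0,0],[0,0,0],[0,0,0],[0,0,0],[0,0,0],[0,0,0],[0,0,0]]}' 90 20 && python3 -m pendant '{"offset":[[0,-0.05,0],[0,-0.15,0],[0,-0.3,0],[0,-0.5,0],[0,-0.7,0],[0,-0.8,0],[0,-0.8,0],[0,-0.8,0]],"turn":[[0,0,0],[0,0,0],[0,0,0],[0,0,0],[0,0,0],[0,0,0],[0,0,0],[0,0,0]]}' && python3 - <<'E'
from h import *
a,_,_=shot('scene','s8'); b,d,_=shot('side','e8')
cv2.imwrite('pics/c8.png',np.vstack([cv2.resize(a[80:330,130:420],(580,300))[:,:,::-1],cv2.resize(b[150:300,80:370],(580,300),interpolation=cv2.INTER_CUBIC)[:,:,::-1]]))
im,d,o=shot('wrist','w8')
from wm import wworld
im,d,W=wworld('w8'); m=(d>0)&(np.hypot(W[...,0]-.582,W[...,1]-.2315)<.07)&(W[...,2]>.04)&(W[...,2]<.056)
P=W[m]; A=np.c_[P[:,:2]-P[:,:2].mean(0),np.ones(len(P))]; q=P[:,2]>np.median(P[:,2])-.003
print('top median z',np.median(P[:,2]),'plane slope',np.linalg.lstsq(A[q],P[q,2],rcond=None)[0],cv2.minAreaRect(P[q][:,:2].astype(np.float32)*1000)); print(o['clock'],o['ft_force'],o['grip_width'])
E
```

```text
clock: 14.0
position: [0.5825, 0.2321, -0.0165]
ee_rot: [-0.563, 0.427, -0.428, 0.563]
ft_force: [-0.4, -0.3, 0.4]
grip_width: 0.896
clock: 15.0
position: [0.5818, 0.2317, 0.1422]
ee_rot: [0.564, -0.428, 0.427, -0.563]
ft_force: [0.4, -0.5, -1.5]
grip_width: 0.903
top median z 0.04824879142684324 plane slope [ 0.00235213 -0.00046283  0.04828223] ((583.9436645507812, 227.8178253173828), (83.11158752441406, 42.180419921875), 15.75734806060791)
15.1 [-6.68190012e-04  8.73008235e-01  6.04180853e-01] 0.8972039192623432
```

View pics/c8.png

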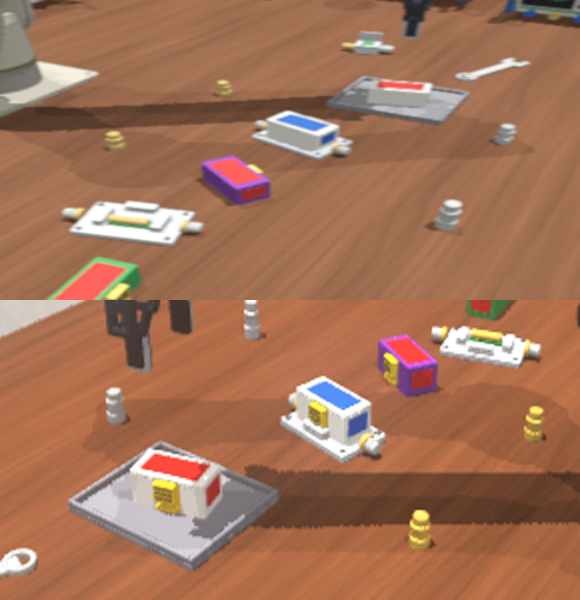

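The cover is flat and top up in the tray: top at 0.048 against 0.047 expected, with a slope under 0.3%. The red base is bare and the others are unmoved.

```bash
python3 -c "
from workcell import manip
print(manip.hand_in())"
```

```text
the job is handed in; nothing more can be done
None
```

The red cover is off its base and lying flat, top up, in the grey tray. The gripper has let go and is clear above it. I handed the job in at about 15 s on the robot clock.

**What I did:** I gripped tab to wall at 20 N, and the opening settled at about 42.7 mm, so the tab was fully pressed. I lifted the cover straight up, carried it over, lowered it until it touched the tray floor (about 11 N), released it and retreated upward.

**Last checks:**
- **Cover:** its top measured 48 mm above the table (47 mm expected), with less than 0.3% slope. It measured 83 × 42 mm and sits close to the tray's centre.
- **Scene:** the last pictures show the red base bare. The blue protector is still closed, and the blue, purple and green parts look unmoved.

**What disagreed:** the real fingertips sit about 36 mm behind the reported TCP. Because of that, my first close shut in the air above the cover without touching anything. I measured the offset from the depth images and corrected for it.

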